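# Refit the gears and crank of the pasta roller

## Task

Get the pasta roller's gear case working: first work the stuck red plug out of the centre wheel by twisting it a good 25 degrees and back again while it is still in its bore, drawing it up as you twist, and put it in the glass pie dish. Then set every white gear that is there on a spindle of its own, turned until its teeth mesh with the centre wheel, and push it fully home on the floor of the case. Only when all gears are in, put the crank on the centre wheel, turning it until its teeth drop between the wheel's, push it home, and then wind it counter-clockwise (seen from above) to its stop; leave everything fitted and leave the other things on the counter alone.

Things in the scene. Friction and masses are not known exactly. Their poses are not given: they have to be found in the camera images.
- gearcase: fixed aluminium gear case of the pasta roller: a round plate 209 mm across lying on the counter, floor (top) 20 mm up; centre wheel in its middle, three spindles round it. The roller (75 x 200 mm, 80 mm high) is fixed to it, 117 to 193 mm along +x. Origin: on the counter under the wheel's axis; z up.
- case_floor (a point): point on the case floor on the wheel's axis; axes as the gear case's. The wheel turns with its collar, 51 mm wide, top 26 mm above the floor, which bears 6 dog teeth (upright pins of 4 mm radius, 20 mm from the axis, tops 36 mm above the floor; at wheel angle 0 one on +x, the rest every 60 degrees) round a bore 19 mm wide
- wheel (a joint): angle (rad) of the brass centre wheel, counter-clockwise from above positive, -0.6 to a dead stop at 1.5; stiff (0.5 N m friction), stays put. Oiled. 12 teeth: upright pins of 4 mm radius, 38.2 mm from the axis, 2 to 16 mm above the case floor; at angle 0 one lies on the gear case's +x axis, the rest every 30 degrees
- spindle1 (a point): foot of an upright steel spindle (16 mm wide, 20 mm tall, top 3 mm narrowed to 12 mm) on the gear case floor, 63.7 mm from the centre axis, 60 degrees counter-clockwise from the gear case's x axis; axes as the gear case's. A gear home on it has its underside on the floor, origin at this point.
- spindle2 (a point): foot of an upright steel spindle (16 mm wide, 20 mm tall, top 3 mm narrowed to 12 mm) on the gear case floor, 63.7 mm from the centre axis, 180 degrees counter-clockwise from the gear case's x axis; axes as the gear case's. A gear home on it has its underside on the floor, origin at this point.
- spindle3 (a point): foot of an upright steel spindle (16 mm wide, 20 mm tall, top 3 mm narrowed to 12 mm) on the gear case floor, 63.7 mm from the centre axis, 300 degrees counter-clockwise from the gear case's x axis; axes as the gear case's. A gear home on it has its underside on the floor, origin at this point.
- plug: red plug in the wheel's bore. Flange 54 mm wide, 5 mm thick, resting on the dog teeth (36 mm above the case floor). Wing 44 mm along x, 16 mm along y, 5 to 35 mm up. Stem 19 mm wide, 26 mm down, gripped by sprung pads: about 20 N to pull straight, less while twisting, free when raised 16 mm. Origin: underside of the flange; x at first along the case's x; z up.
- gear1: white gear, 59 mm across, may be absent. 8 teeth: upright pins of 4 mm radius, 25.5 mm from the axis, 0 to 16 mm up, one on +x, the rest every 45 degrees. Body 39 mm wide, 25 mm high; bore from below 19 mm wide, 21 mm deep. Blue grip bar on top, 36 mm along x, 16 mm along y, 25 to 51 mm up. About 0.12 kg. Origin: centre of the underside; z up.
- gear2: white gear, 59 mm across, may be absent. 8 teeth: upright pins of 4 mm radius, 25.5 mm from the axis, 0 to 16 mm up, one on +x, the rest every 45 degrees. Body 39 mm wide, 25 mm high; bore from below 19 mm wide, 21 mm deep. Blue grip bar on top, 36 mm along x, 16 mm along y, 25 to 51 mm up. About 0.12 kg. Origin: centre of the underside; z up.
- gear3: white gear, 59 mm across, may be absent. 8 teeth: upright pins of 4 mm radius, 25.5 mm from the axis, 0 to 16 mm up, one on +x, the rest every 45 degrees. Body 39 mm wide, 25 mm high; bore from below 19 mm wide, 21 mm deep. Blue grip bar on top, 36 mm along x, 16 mm along y, 25 to 51 mm up. About 0.12 kg. Origin: centre of the underside; z up.
- crank: crank standing on 6 dog teeth (pins of 4 mm radius, 10 mm tall, 20 mm from the axis, one on +x, the rest every 60 degrees) and a 16 mm pilot; hub 54 mm wide to 28 mm up; arm along +x; square boss 26 mm, sides along x and y, 36 to 66 mm up. About 0.35 kg. Origin: on the axis at the tooth tips; z up. Home: tips on the collar, teeth halfway between the wheel's dogs
- crank_knob (a point): centre of the crank's wooden knob (18 mm wide, 38 mm tall, 36 to 74 mm above the crank's origin), 80 mm from the axis at the end of the arm (18 mm wide, 28 to 36 mm up).
- pie_dish: round glass pie dish, 188 mm across the rim, 37 mm high, flat inner floor about 130 mm in diameter, 5 mm above the counter. Origin: centre of the underside.
- cup: low pink ceramic cup, 76 mm in diameter, 62 mm tall, handle at its +y side; leave alone. Origin: centre of the underside.
- oil_bottle: green glass bottle, 68 mm in diameter, 250 mm tall; leave alone. Origin: centre of the underside.
- jar: glass jar, 80 mm in diameter, 110 mm tall; leave alone. Origin: centre of the underside.
Mind the look-alikes: they are no part of the job. Leave any yellow look-alike of the crank alone.

How it is judged:
By the outcome, as a careful person would: the job done as asked, in the order asked, and still so for the second after the job is handed in, with the robot touching nothing.
Of gear1, gear2, gear3 only 2 to 3 are there at a start; the rules pass over those that are not, and their reading is None.
At some moment in a run one of gear1, gear2, gear3, crank may be knocked a few centimetres aside while the robot is not near it.
It also fails if it takes over 200 s, if anything falls off the work surface, if the arm or the gripper's body presses on something with over 40 N, if the wrist force passes 120 N, or if a joint passes its speed limit or range.

## Robot

A 6-joint arm with a two-finger parallel gripper is mounted at the origin on the work surface. World frame = base frame: x ahead of the robot, y to its left, z up, the work surface at z = 0. Lengths are in m, angles in rad, forces in N, time in s.
With the tool pointing down it reaches from about 0.275 to 0.75 m from the base axis. Payload 10.2 kg.
Tool frame: the origin (TCP) lies midway between the tips of the shut fingers; the grasp point (between the pads) lies 19 mm behind it (env.hold_point_z is the distance from the TCP to the grasp point, in m); x points along the fingers, z is the direction in which the jaws open and shut, and the axes are right-handed (so a half turn about x gives the same grasp; the last joint's range is limited). The gripper opens to 85 mm and grips with 20 to 120 N. Pads are 22 mm wide; open, the fingers measure 114 mm over their backs; the gripper's body (76 mm by 85 mm) begins 54 mm behind the grasp point. The pads swing forward as they close: fully open they stand 13 mm farther back than shut.
Start: joints at [1.058, 0.313, 1.498, -0, 1.331, -0.223], TCP at [0.15, 0.503, 0.231] pointing down, gripper open.
Joint ranges: [-2.94, 2.94], [-0.97, 2.17], [0.19, 2.56], [-1.23, 4.37], [0.02, 3.11], [-2.88, 2.88]. Speed limits (rad/s): [2.39, 2.39, 3.01, 3.14, 3.14, 3.14].

## Interface

Orientations are given as a unit quaternion [x, y, z, w].
In Python, from bench import env, kinematics, monitor, eyes, job gives the robot as it stands. The module is installed in compiled form; this text tells all that it offers. Calls block until the motion is done:
- env.reach(position, orientation): joint-space move of the TCP to a pose.
- env.movel(position, velocity=0.15, frame=None, guard=None): straight line of the TCP; frame=None keeps the orientation; velocity is the mean speed in m/s. With guard (N) it stops when the force on the tool has changed by that much, and returns True; else False.
- env.set_joints(angles): joint-space move.
- env.release() and env.close_gripper(effort=None): open the fingers fully, or close them until they stop; effort is the grip in N (None keeps the last).
- env.hold(seconds).
- kinematics.ik(position, orientation): joint angles nearest the present ones, or None.
- monitor.sense(): the state.
- eyes.grab_frame(name): name is "scene" or "side" or "wrist"; returns a dict with "frame" (480x640x3 uint8, red, green, blue), "mtx" (3x3 intrinsics, pixels), "view" (4x4, takes a point from world to camera coordinates). Camera axes: x right, y down, z forward; pixel columns grow to the right and rows downward; lengths in m; the calibration is good to about 2 mm. A picture is of the moment at which its call begins. There is no depth.
A pose or a line that the arm cannot do raises env.MotionError and nothing moves.
- job.hand_in(): hands the job in, once; it reports no verdict.
The state is a dict: "clock": time; "joints": joint angles; "qvel": joint speeds; "joint_efforts": joint torques, N m; "position": TCP position; "ee_rot": TCP orientation; "contact_force": force on the tool from outside, world axes, zero at the start; "ft_torque": the same for the moment, N m; "finger_gap": opening from 0.0 (shut) to 1.0 (fully open).
Only numpy, scipy, OpenCV 4.12 (cv2) and the standard library are available. Lean on these libraries where they do the work, as an engineer would, in place of code of your own. Each camera call takes 0.05 s, during which the arm holds its last target. There are 200 camera calls.

## Working session

There is one attempt and no reset: what is moved stays moved. The work goes in short steps, each a Python script; the robot and the scene stay as the last script left them, time stands still between calls to the robot, and variables do not carry over. Pictures are saved under pics/ and viewed, about 12 in all and at most 16, crops included, and the job is handed in when it is done.

```bash
mkdir -p pics; ls; cat > h.py <<'E'
from bench import env, kinematics, monitor, eyes, job
import numpy as np, cv2
def snap(name,fn):
    f=eyes.grab_frame(name); cv2.imwrite('pics/'+fn+'.png',f['frame'][:,:,::-1]); np.savez('pics/'+fn,**f); return f
def proj(f,p):
    c=f['view']@np.append(p,1); u=f['mtx']@c[:3]; return u[:2]/u[2]
def ray(f,uv,z):
    R=f['view'][:3,:3]; t=f['view'][:3,3]; o=-R.T@t
    d=R.T@np.linalg.inv(f['mtx'])@np.array([uv[0],uv[1],1.]); return o+d*(z-o[2])/d[2]
E
python3 - <<'E'
from h import *
for n in('scene','side','wrist'):
    f=snap(n,n+'0'); R=f['view'][:3,:3]; print(n,-R.T@f['view'][:3,3],R[2].round(2),f['mtx'][0,0])
s=monitor.sense(); print(s)
E
```

```text
pics
scene [ 1.29056057 -0.61464218  1.33066339] [-0.44  0.39 -0.81] 574.4682798859224
side [ 0.25537601 -0.71818002  0.89976329] [ 0.31  0.62 -0.72] 524.5525637388007
wrist [0.07127196 0.52586192 0.37238373] [ 0.3  -0.09 -0.95] 335.77138321195366
{'clock': 0.15, 'joints': array([ 1.05758443e+00,  3.13341816e-01,  1.49823624e+00,  8.87048586e-06,
        1.33101146e+00, -2.23398344e-01]), 'qvel': array([-0.00024545, -0.00216089, -0.0024434 ,  0.00053681, -0.00079635,
        0.00208527]), 'joint_efforts': array([ 8.07392116e-04, -4.12367928e+01, -2.59796959e+01, -2.16235817e-04,
        3.21252133e-03, -4.72320380e-06]), 'position': array([0.1499459 , 0.50293686, 0.23086604]), 'ee_rot': array([-0.42269893,  0.56728362,  0.42241895,  0.56663669]), 'contact_force': array([0.71077018, 0.11030118, 0.35816824]), 'ft_torque': array([-0.00738137,  0.0085326 ,  0.02313414]), 'finger_gap': 0.9980935813937946}
```

View pics/scene0.png

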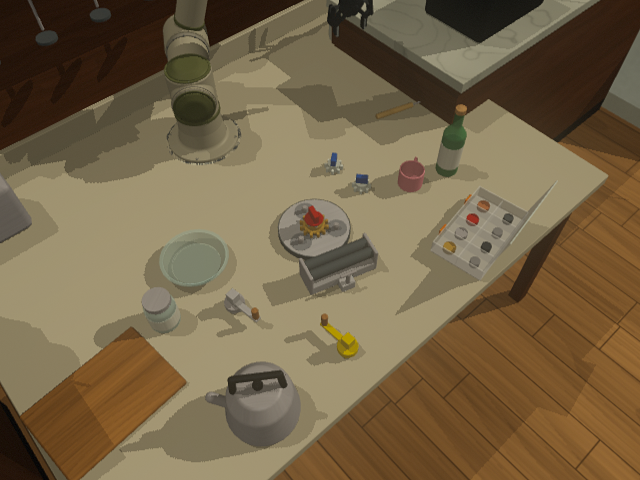

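View pics/side0.png

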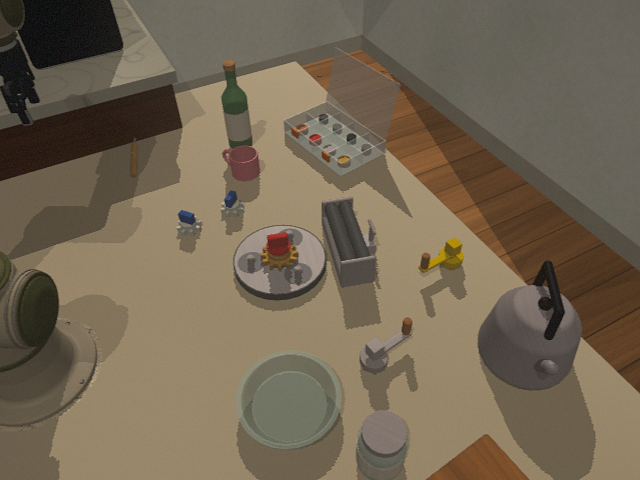

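The scene image shows two gears, with blue bars at scene (334,162) and (361,182). The plug is at (314,217) and the dish at (194,260). The silver crank is at (235,300) with its knob at (255,313). Look-alikes: the yellow crank at (347,345), red items in the box at (473,219) and the pink cup at (411,176). The crank I want is the silver one.

```bash
cat >> h.py <<'E'
def blobs(im,kind,amin=15):
    h=cv2.cvtColor(im,cv2.COLOR_RGB2HSV).astype(int); H,S,V=h[...,0],h[...,1],h[...,2]
    m={'blue':(abs(H-112)<12)&(S>110),'red':((H<5)|(H>175))&(S>170)&(V>90),'brass':(abs(H-19)<5)&(S>150)&(V>110),
       'wood':(abs(H-11)<6)&(S>110),'yellow':(abs(H-27)<5)&(S>200)}[kind]
    n,l,st,c=cv2.connectedComponentsWithStats(m.astype(np.uint8))
    return [(c[i].round(1),st[i,4],st[i,:4]) for i in range(1,n) if st[i,4]>=amin],l
def tri(obs):
    A=[];b=[]
    for f,uv in obs:
        R=f['view'][:3,:3]; o=-R.T@f['view'][:3,3]; d=R.T@np.linalg.inv(f['mtx'])@np.array([*uv,1.]); d/=np.linalg.norm(d)
        P=np.eye(3)-np.outer(d,d); A.append(P); b.append(P@o)
    return np.linalg.solve(sum(A),sum(b))
E
python3 - <<'E'
from h import *
S=dict(np.load('pics/scene0.npz'));D=dict(np.load('pics/side0.npz'))
for k in('blue','red','brass','wood'):
    for n,f in(('S',S),('D',D)):
        for c,a,b in blobs(f['frame'],k)[0]:
            p=ray(f,c,.04); 
            if 0.1<p[0]<.9 and abs(p[1])<.7: print(k,n,c,a,p.round(3))
for nm,a,b in(('platec',(314,229),(280,260)),('crankboss',(234,297),(375,349)),('knob',(255,313),(407,326)),('dish',(194,260),(290,398)),('bottlebase',(447,170),(240,145)),('jar',(158,297),(385,432)),('cup',(411,177),(244,163))):
    print(nm,tri([(S,a),(D,b)]).round(3))
E
```

```text
blue S [333.5 157. ] 35 [0.379 0.234 0.04 ]
blue S [359.1 175.9] 15 [0.488 0.24  0.04 ]
blue D [229.1 195.7] 39 [0.501 0.249 0.04 ]
blue D [185.6 213.6] 55 [0.386 0.24  0.04 ]
red S [315.7 215.5] 105 [0.516 0.042 0.04 ]
red S [472.4 218.3] 67 [0.82  0.369 0.04 ]
red D [314.3 137. ] 39 [0.798 0.364 0.04 ]
red D [276.8 235.9] 87 [0.546 0.067 0.04 ]
red D [280.  249.5] 96 [0.535 0.025 0.04 ]
brass S [315.8 228. ] 139 [0.55  0.013 0.04 ]
brass S [449.4 245.8] 75 [0.84  0.248 0.04 ]
brass S [254.3 310.3] 24 [ 0.643 -0.276  0.04 ]
brass S [324.3 316.4] 25 [ 0.775 -0.155  0.04 ]
brass S [117.2 397. ] 8566 [ 0.614 -0.652  0.04 ]
brass D [342.4 159. ] 29 [0.817 0.24  0.04 ]
brass D [456.6 244. ] 27 [ 0.888 -0.15   0.04 ]
brass D [292.3 252.4] 58 [0.555 0.004 0.04 ]
brass D [265.  255.9] 49 [0.498 0.024 0.04 ]
brass D [452.6 258.1] 119 [ 0.854 -0.179  0.04 ]
brass D [429.3 265.7] 34 [ 0.797 -0.172  0.04 ]
wood S [467.1 198.3] 23 [0.761 0.415 0.04 ]
wood S [483.8 204.6] 76 [0.809 0.433 0.04 ]
wood S [312.6 217. ] 54 [0.514 0.032 0.04 ]
wood S [442.2 227.6] 25 [0.785 0.28  0.04 ]
wood S [254.8 313. ] 63 [ 0.65 -0.28  0.04]
wood S [324.  318.8] 58 [ 0.779 -0.16   0.04 ]
wood S [ 97.6 404.9] 13079 [ 0.6   -0.695  0.04 ]
wood D [301.  126.7] 41 [0.788 0.427 0.04 ]
wood D [294.8 132.5] 53 [0.76 0.41 0.04]
wood D [325.5 156.3] 64 [0.784 0.272 0.04 ]
wood D [133.9 171. ] 24 [0.318 0.461 0.04 ]
wood D [424.8 260.1] 109 [ 0.798 -0.155  0.04 ]
wood D [406.4 325.5] 133 [ 0.666 -0.276  0.04 ]
wood D [480.2 463.8] 2463 [ 0.62  -0.551  0.04 ]
platec [0.531 0.022 0.01 ]
crankboss [ 0.582 -0.294  0.047]
knob [ 0.659 -0.285  0.056]
dish [ 0.403 -0.3    0.027]
bottlebase [ 0.623  0.497 -0.01 ]
jar [ 0.493 -0.452  0.108]
cup [0.587 0.364 0.028]
```

```bash
cat >> h.py <<'E'
from scipy.spatial.transform import Rotation as Ro
def q(t,flip=False):
    z=np.array([np.cos(t),np.sin(t),0]); x=np.array([0,0,-1.]); return Ro.from_matrix(np.c_[x,np.cross(z,x),z]).as_quat()
def yaw_now():
    m=Ro.from_quat(monitor.sense()['ee_rot']).as_matrix(); return np.arctan2(m[1,2],m[0,2])
E
python3 - <<'E'
from h import *
W=dict(np.load('pics/wrist0.npz')); s=monitor.sense()
T=Ro.from_quat(s['ee_rot']).as_matrix(); R=W['view'][:3,:3]; o=-R.T@W['view'][:3,3]
print('cam in tool',T.T@(o-s['position']),'axes',(T.T@R.T).round(2).tolist(),'yaw',yaw_now())
S=dict(np.load('pics/scene0.npz'));D=dict(np.load('pics/side0.npz'))
print(ray(S,(338,258),.08),ray(D,(343,228),.08))
# which yaws reach
for t in np.arange(-np.pi,np.pi,np.pi/6):
    j=kinematics.ik([.53,.02,.25],q(t)); print(round(t,2),None if j is None else j.round(2))
E
```

```text
cam in tool [-0.14149833  0.08197683 -0.00065137] axes [[-0.0, -0.32, 0.95], [0.0, -0.95, -0.32], [1.0, 0.0, 0.0]] yaw 1.2809807708581156
[ 0.68560034 -0.02758342  0.08      ] [ 0.67089273 -0.01800177  0.08      ]
-3.14 None
-2.62 [-0.18  0.31  1.45 -0.    1.38  2.43]
-2.09 [-0.18  0.31  1.45 -0.    1.38  1.91]
-1.57 [-0.18  0.31  1.45 -0.    1.38  1.39]
-1.05 [-0.18  0.31  1.45 -0.    1.38  0.86]
-0.52 [-0.18  0.31  1.45  0.    1.38  0.34]
-0.0 [-0.18  0.31  1.45 -0.    1.38 -0.18]
0.52 [-0.18  0.31  1.45 -0.    1.38 -0.71]
1.05 [-0.18  0.31  1.45 -0.    1.38 -1.23]
1.57 [-0.18  0.31  1.45 -0.    1.38 -1.75]
2.09 [-0.18  0.31  1.45 -0.    1.38 -2.28]
2.62 [-0.18  0.31  1.45 -0.    1.38 -2.8 ]
```

```bash
python3 - <<'E'
from h import *
env.reach([.53,.02,.27],q(1.29)); f=snap('wrist','w1'); print(monitor.sense()['clock'])
E
```

```text
2.4
```

View pics/w1.png

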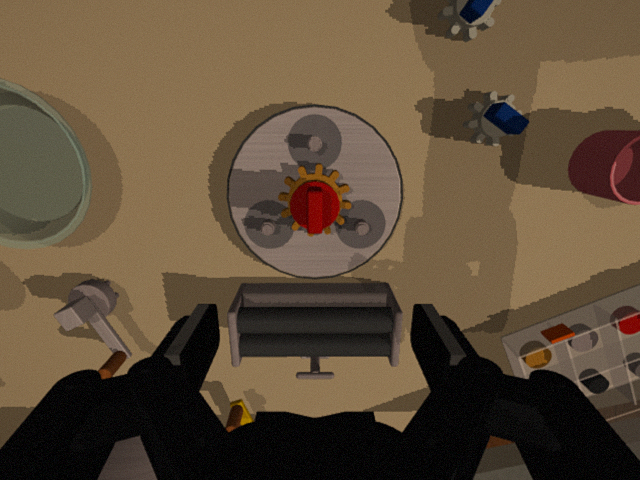

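```bash
python3 - <<'E'
from h import *
f=dict(np.load('pics/w1.npz')); im=f['frame']
g=cv2.cvtColor(im,cv2.COLOR_RGB2HSV)
m=((g[...,1]<60)&(g[...,2]>50)).astype(np.uint8); m[:95]=0;m[283:]=0;m[:,:205]=0;m[:,420:]=0
m=cv2.morphologyEx(m,cv2.MORPH_CLOSE,np.ones((5,5)))
c=max(cv2.findContours(m,0,1)[0],key=cv2.contourArea); hull=cv2.convexHull(c)[:,0]
P=np.array([ray(f,u,.02)[:2] for u in hull]); A=np.c_[2*P,np.ones(len(P))]; x=np.linalg.lstsq(A,(P**2).sum(1),rcond=None)[0]
print('plate',x[:2],np.sqrt(x[2]+x[:2]@x[:2]),np.abs(np.hypot(*(P-x[:2]).T)-.1045).max())
sp=[ray(f,u,.04)[:2] for u in((362,228),(317,144),(268,228))]; C=np.mean(sp,0); print('sp',sp,C)
for s,a in zip(sp,(60,180,300)): d=s-C; print(np.hypot(*d),np.rad2deg(np.arctan2(d[1],d[0]))-a)
b,l=blobs(im,'red'); print(b)
for c in b:
  if c[1]>800: print(c[0],ray(f,c[0],.06))
# wing corners
for k in('blue',):
  for c,a,bb in blobs(im,k)[0]:
    if a>100: print(c,a,bb,ray(f,c,.051))
print('boss',ray(f,(72,314),.066),'knob',ray(f,(118,352),.074))
L=[ray(f,u,.08) for u in((238,285),(393,285))]; print('roller edge yaw',L, np.rad2deg(np.arctan2(*(L[1]-L[0])[[1,0]])))
E
```

```text
plate [0.52740483 0.02102455] 0.10268998983504397 0.004169289531902487
sp [array([0.57213606, 0.06541598]), array([0.46803157, 0.04104318]), array([ 0.54219093, -0.03880815])] [0.52745286 0.02255034]
0.06191972234648729 -16.18932674931572
0.062232421468493844 -17.286971179567445
0.0631036802387976 -376.49363812606344
[(array([321.4, 207.7]), np.int32(1223), array([307, 182,  32,  52], dtype=int32)), (array([303.7, 225.4]), np.int32(21), array([300, 224,   7,   5], dtype=int32)), (array([629.8, 324.9]), np.int32(306), array([619, 315,  21,  19], dtype=int32))]
[321.4 207.7] [0.53156251 0.02769881 0.06      ]
[474.6   9. ] 446 [460   0  33  23] [0.39229742 0.2135645  0.051     ]
[506.1 118.2] 853 [484 103  45  31] [0.49609608 0.23181438 0.051     ]
boss [ 0.57206164 -0.28686459  0.066     ] knob [ 0.63072418 -0.25213939  0.074     ]
roller edge yaw [array([ 0.58481541, -0.08204082,  0.08      ]), array([0.63153965, 0.08039275, 0.08      ])] 73.95204562155318
```

```bash
python3 -c "
import cv2
i=cv2.imread('pics/w1.png');cv2.imwrite('pics/w1c.png',cv2.resize(i[95:285,220:410],None,fx=3.1,fy=3.1,interpolation=2))"
```

```text
(no output)
```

View pics/w1c.png

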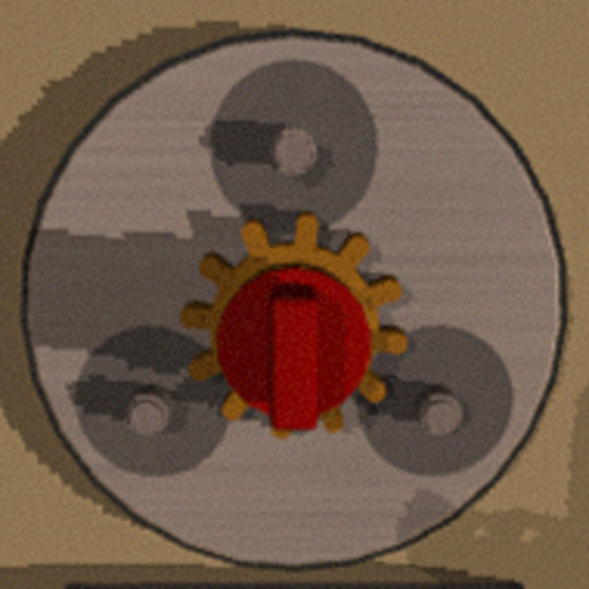

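The close crop shows two 

gears outside the case. The plug sits at wrist (316,205), with its wing along the case x, and the three spindles are at (362,228), (317,144) and (268,228). The case yaw is about -16.5°. All the sizes match the description.

```bash
cat >> h.py <<'E'
C=np.array([.5274,.0217]); YC=-0.288
def st(tag=''):
    s=monitor.sense(); print(tag,round(s['clock'],2),s['position'].round(4),'F',s['contact_force'].round(1),'T',s['ft_torque'].round(2),'gap',round(s['finger_gap'],3)); return s
E
python3 - <<'E'
from h import *
f=dict(np.load('pics/w1.npz'))
p=np.mean([ray(f,u,.091) for u in((315.5,190.5),(315.5,233))],0); print(p)
c=np.array([*((C*1+p[:2])/2)]); print(c)
t=YC+np.pi/2
env.movel([*c,.12],frame=q(t)); env.movel([*c,.066],velocity=.08,guard=15); st('down')
env.close_gripper(80); st('closed')
snap('wrist','w2')
E
```

```text
[0.52718696 0.02225735 0.091     ]
[0.52729348 0.02197867]
down 4.38 [0.5276 0.0219 0.0664] F [0.  0.3 0. ] T [ 0.01 -0.    0.06] gap 1.003
closed 5.02 [0.5273 0.0216 0.0663] F [-1.8 -2.8  4.9] T [-0.45  0.48 -0.09] gap 0.176
```

```bash
python3 - <<'E'
from h import *
p=monitor.sense()['position'].copy(); t=YC+np.pi/2; z=p[2]
for a,dz in((17,2),(35,4),(17,6),(0,8),(-10,10),(0,12)):
    env.movel([p[0],p[1],z+dz/1e3],velocity=.0025,frame=q(t+np.deg2rad(a))); st(a); print(np.rad2deg(yaw_now()-t))
env.movel([p[0],p[1],.2],velocity=.08); st('up'); snap('wrist','w3')
E
```

```text
17 6.01 [0.5267 0.0218 0.0673] F [  1.6  -1.8 -16.5] T [-0.35 -0.29 -0.02] gap 0.173
16.96984220765372
35 6.83 [0.527  0.0214 0.0701] F [ -0.7  -5.2 -14.8] T [-1.12  0.07 -0.11] gap 0.167
34.952802578671886
17 7.64 [0.5271 0.0218 0.0722] F [ -1.3  -3.3 -15.7] T [-0.56  0.37 -0.04] gap 0.168
17.04958030881093
0 8.46 [0.5275 0.0218 0.0745] F [ -0.2  -0.3 -13.3] T [-0.05 -0.    0.01] gap 0.17
0.041867588436865034
-10 9.28 [0.5274 0.0218 0.0763] F [  0.7   1.3 -14.5] T [ 0.33 -0.16 -0.02] gap 0.17
-9.982556796175514
0 10.09 [0.5272 0.0215 0.0783] F [ -0.1  -1.1 -14.3] T [-0.21  0.11 -0.06] gap 0.171
-0.020992184524271696
up 11.76 [0.5272 0.0217 0.1996] F [ 0.1  0.1 -0.2] T [0.   0.02 0.06] gap 0.166
```

View pics/w3.png

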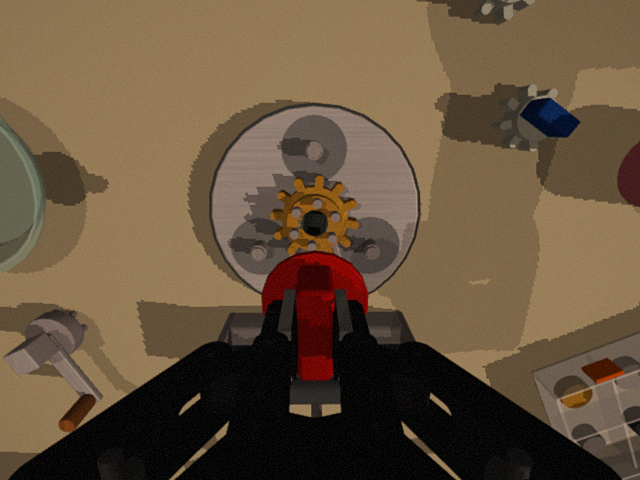

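The plug is out, and the empty bore shows at (316,223) with the dogs visible around it. I'll check the dish estimate by projecting its rim, then place the plug.

```bash
python3 - <<'E'
from h import *
S=dict(np.load('pics/scene0.npz'));D=dict(np.load('pics/side0.npz'))
c=np.array([.403,-.30]); a=np.linspace(0,2*np.pi,60)
for f in(S,D):
    P=np.array([proj(f,[*(c+.094*np.array([np.cos(t),np.sin(t)])),.037]) for t in a]); print(P.min(0),P.max(0))
env.movel([*c,.2],velocity=.25); st(); env.movel([*c,.06],velocity=.12,guard=12); env.movel([*c,.043],velocity=.03,guard=5); st('down')
env.release(); env.hold(.3); env.movel([*c,.2],velocity=.2); st(); snap('wrist','w4'); snap('side','side4')
E
```

```text
[158.22062467 229.72838386] [228.14854278 287.21962972]
[236.77501862 349.91169498] [343.31554263 449.30829664]
 13.34 [ 0.4033 -0.2992  0.2   ] F [ 0.6  0.5 -1.2] T [ 0.01 -0.03  0.02] gap 0.171
down 15.38 [ 0.403  -0.3001  0.043 ] F [-0.5 -0.  -0.8] T [ 0.02 -0.01  0.04] gap 0.171
 17.29 [ 0.4027 -0.2996  0.199 ] F [-1.   0.5 -0.5] T [-0.01  0.01  0.  ] gap 1.003
```

View pics/w4.png

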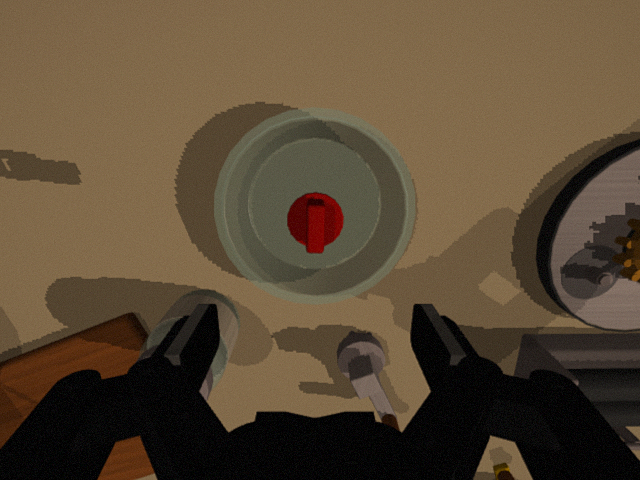

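The plug stands in the dish at (316,222). Next I'll measure the wheel angle and the gears with the camera directly above each.

```bash
cat >> h.py <<'E'
def over(xy,z,t=YC+np.pi/2): # TCP xy putting camera above xy
    return [xy[0]-.082*np.cos(t+np.pi/2),xy[1]-.082*np.sin(t+np.pi/2),z]
def wheel(f,c=C):
    b,l=blobs(f['frame'],'brass',1); v,u=np.nonzero(l); P=np.array([ray(f,x,.036)[:2] for x in zip(u,v)])-c
    r=np.hypot(*P.T); a=np.arctan2(P[:,1],P[:,0]); k=(r>.036)&(r<.043); s=np.exp(12j*(a[k]-YC)).mean()
    return np.angle(s)/12, abs(s), k.sum()
def bar(f,near,z=.051,hsv='blue'):
    out=None; b,l=blobs(f['frame'],hsv,60)
    for i in range(1,l.max()+1):
        v,u=np.nonzero(l==i)
        if len(u)<60: continue
        P=np.array([ray(f,x,z)[:2] for x in zip(u,v)])
        if np.hypot(*(P.mean(0)-near))<.06:
            (cx,cy),(w,h),_=R=cv2.minAreaRect((P*1000).astype(np.float32)); B=cv2.boxPoints(R); e=[B[1]-B[0],B[2]-B[1]]; d=max(e,key=np.linalg.norm)
            out=(np.array([cx,cy])/1e3,np.arctan2(d[1],d[0]),sorted((round(w),round(h))))
    return out
E
python3 - <<'E'
from h import *
f=dict(np.load('pics/w3.npz')); print(wheel(f))
env.movel([.45,-.15,.26],velocity=.3)
env.movel(over(C,.24),velocity=.25); f=snap('wrist','w5'); print('wheel',wheel(f))
for i,g in enumerate(([.496,.232],[.39,.22])):
    env.movel(over(g,.24),velocity=.25); f=snap('wrist','w5g%d'%i); print(bar(f,g)); b=blobs(f['frame'],'blue',60)[0]; print(b)
st()
E
python3 -c "
import cv2,numpy as np
a=cv2.imread('pics/w5.png');b=cv2.imread('pics/w5g0.png');c=cv2.imread('pics/w5g1.png')
cr=lambda i:i[40:340,180:460]
cv2.imwrite('pics/m5.png',np.hstack([cr(a),cr(b),cr(c)])[:, :840][:, :800])"
```

```text
(np.float64(-0.1115026264360311), np.float64(0.8064875536759637), np.int64(408))
wheel (np.float64(-0.11721992593869779), np.float64(0.8035912057222321), np.int64(469))
(array([0.49779126, 0.23802557]), np.float32(0.72460395), [15, 35])
[(array([270.1,   8.7]), np.int32(474), array([256,   0,  31,  24], dtype=int32)), (array([322.6, 126.3]), np.int32(624), array([304, 110,  38,  34], dtype=int32))]
(array([0.38264285, 0.22792302]), np.float32(-0.87662226), [15, 35])
[(array([321.2, 115.2]), np.int32(649), array([305,  95,  33,  42], dtype=int32)), (array([360.4, 223.7]), np.int32(595), array([343, 208,  36,  32], dtype=int32))]
 20.84 [0.4695 0.1962 0.2402] F [-0.  -0.3 -0.2] T [-0.02 -0.   -0.03] gap 0.998
```

View pics/m5.png

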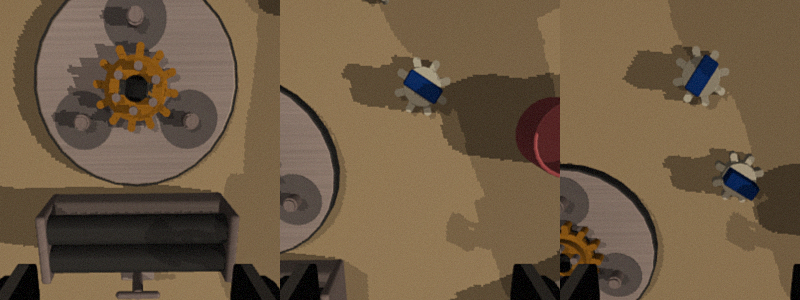

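Crops: the wheel and dogs are clear in the left one. The gears have clean 15x35 mm bars at w5g0 (323,126) and w5g1 (321,115). Now I'll place the gears.

```bash
cat >> h.py <<'E'
def wrap(a): return (a+np.pi)%(2*np.pi)-np.pi
def pick(xy,t,z):
    env.movel([*xy,max(.13,z+.08)],velocity=.25,frame=q(t)); 
    if env.movel([*xy,z],velocity=.1,guard=10): st('guard!')
    env.close_gripper(80); st('grip')
def seat(xy,t,zh,tol=.0025,push=12,dyaw=(0,),r=.0015):
    """descend onto a fit; small search of xy / yaw if it lands high"""
    offs=[(0,0)]+[(r*np.cos(a),r*np.sin(a)) for a in np.arange(0,6.2,np.pi/2)]
    for dy in dyaw:
        for o in offs:
            p=np.array(xy)+o
            env.movel([*p,monitor.sense()['position'][2]],velocity=.03,frame=q(t+dy)) if dy or o!=(0,0) else None
            env.movel([*p,zh-.004],velocity=.03,guard=push); s=st((round(dy,3),o))
            if s['position'][2]<zh+tol: return True
            env.movel([*p,s['position'][2]+.002],velocity=.05)
    return False
E
python3 - <<'E'
from h import *
f=dict(np.load('pics/w5.npz'))
sp=[ray(f,u,.04)[:2] for u in((371,161),(316,56),(262,161))]; c=np.mean(sp,0); print(c)
for s,a in zip(sp,(60,180,300)): d=s-c; print(s.round(4),np.hypot(*d).round(4),np.rad2deg(np.arctan2(d[1],d[0]))-a)
W=-.115
G=[(np.array([.4978,.2380]),.7246,1),(np.array([.3826,.2279]),-.8766,2)]
for xy,b,s in G:
    al=np.deg2rad(60+120*(s-1))+YC; S=C+.0637*np.array([np.cos(al),np.sin(al)])
    n=np.round((al-YC-W)/(np.pi/6)); de=W+n*np.pi/6-(al-YC); print('spindle',s,S,'delta',de)
    for tb in(b+np.pi/2,b-np.pi/2):
        for k in range(8):
            g=al+np.pi-1.5*de-np.pi/8+k*np.pi/4; tt=wrap(tb)+wrap(g-b)
            rad=abs(np.cos(tt-al)); j1=kinematics.ik([*xy,.028],q(wrap(tb))); j2=kinematics.ik([*S,.05],q(tt))
            if rad<.5 and j1 is not None and j2 is not None: print(round(wrap(tb),3),round(tt,3),round(rad,2),j1[5].round(2),j2[5].round(2))
E
```

```text
[0.52807655 0.02182634]
[0.5734 0.0651] 0.0627 -16.266559987440303
[0.4684 0.0391] 0.0621 -16.169049782132163
[ 0.5425 -0.0388] 0.0623 -376.656786327691
spindle 1 [0.57360725 0.06554723] delta -0.11499999999999999
2.295 5.251 0.22 -2.06 0.94
2.295 2.11 0.22 -2.06 -2.2
-0.846 2.11 0.22 1.08 -2.2
-0.846 -1.032 0.22 1.08 0.94
spindle 2 [0.46632356 0.03979304] delta -0.11500000000000021
0.694 1.063 0.22 -0.42 -1.23
0.694 -2.079 0.22 -0.42 1.91
-2.447 -2.079 0.22 2.72 1.91
-2.447 -5.221 0.22 2.72 -1.23
```

```bash
python3 - <<'E'
from h import *
xy=np.array([.4978,.2380]); S=np.array([.57361,.06555])
env.movel([.47,.2,.2],velocity=.3)
pick(xy,-.846,.028)
env.movel([*xy,.12],velocity=.2); env.movel([*S,.12],velocity=.2,frame=q(-1.032)); env.movel([*S,.072],velocity=.1,guard=10)
st('above'); print(seat(S,-1.032,.048,dyaw=(0,.06,-.06))); snap('wrist','w6'); st()
E
```

```text
grip 25.21 [0.498  0.2381 0.0282] F [0.3 0.3 2.7] T [0.1  0.12 0.01] gap 0.171
above 27.54 [0.5739 0.0657 0.0725] F [-0.  -0.2 -1.3] T [-0.   -0.    0.01] gap 0.169
(0, (0, 0)) 28.29 [0.5734 0.0655 0.0482] F [-2.6  0.3  5.7] T [0.01 0.22 0.05] gap 0.169
True
 28.34 [0.5734 0.0655 0.0483] F [-1.5 -0.5  5.6] T [0.02 0.25 0.02] gap 0.168
```

```bash
python3 - <<'E'
from h import *
env.release(); s=monitor.sense()['position']; env.movel([*s[:2],.2],velocity=.2)
g=np.array([.3826,.2279]); env.movel(over(g,.24),velocity=.25,frame=q(YC+np.pi/2)); f=snap('wrist','w7'); b=bar(f,g); print(b)
xy,ang=b[0],b[1]
if np.hypot(*(xy-g))<.01 and abs(ang+.8766)<.05:
    S=np.array([.46632,.03979]); pick(g,.694,.028)
    env.movel([*g,.12],velocity=.2); env.movel([*S,.12],velocity=.2,frame=q(1.063)); env.movel([*S,.072],velocity=.1,guard=10)
    st('above'); print(seat(S,1.063,.048,dyaw=(0,.06,-.06)))
    env.release(); env.movel([*S,.24],velocity=.2)
    env.movel(over(C,.24),velocity=.2,frame=q(YC+np.pi/2)); f=snap('wrist','w8'); print('wheel',wheel(f)); snap('scene','scene8'); st()
E
```

```text
(array([0.38249973, 0.22810971]), np.float32(-0.8772933), [15, 35])
grip 35.0 [0.3828 0.2279 0.0283] F [-0.2  0.7  4.6] T [-0.08  0.14 -0.01] gap 0.171
above 37.42 [0.4666 0.0399 0.0724] F [ 0.  -0.2 -1.3] T [ 0.03 -0.11 -0.05] gap 0.167
(0, (0, 0)) 38.17 [0.4661 0.0398 0.0482] F [-2.3  0.2  5.8] T [-0.02  0.24  0.02] gap 0.169
True
wheel (np.float64(-0.11308517703136906), np.float64(0.8018604780374029), np.int64(391))
 40.94 [ 0.6054 -0.0012  0.2402] F [-0.2 -0.7  0.5] T [ 0.06  0.03 -0.05] gap 0.998
```

```bash
python3 -c "
import cv2,numpy as np
a=cv2.imread('pics/w8.png')[20:220,200:440];b=cv2.imread('pics/scene8.png')[120:360,120:480]
a=cv2.resize(a,None,fx=1.8,fy=1.8);b=cv2.resize(b,(360,240))
c=np.zeros((360,792,3),np.uint8);c[:,:432]=a;c[:240,432:]=b;cv2.imwrite('pics/m8.png',c)"
```

```text
(no output)
```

View pics/m8.png

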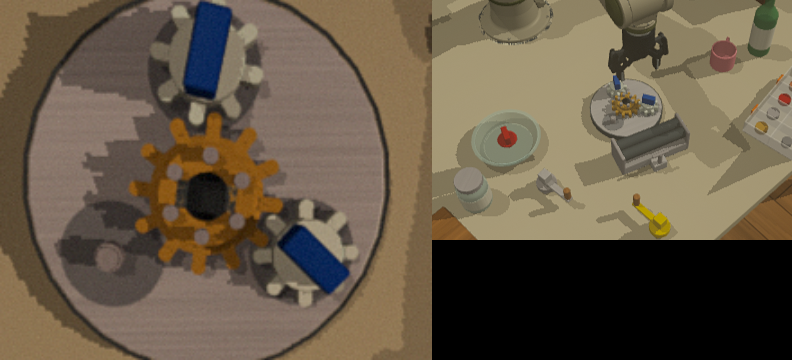

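Both gears are home and meshing, with the bars at crop (208,50) and (313,258). No other blue-barred gear shows anywhere, so the third is absent. Now the crank.

```bash
python3 - <<'E'
from h import *
f=dict(np.load('pics/w8.npz'))
D=np.array([ray(f,(200+x/1.8,20+y/1.8),.056)[:2] for x,y in((210,155),(242,180),(238,222),(202,238),(170,214),(174,172))])
c=D.mean(0); a=np.arctan2(*(D-c).T[::-1])-YC; print('dogs c',c,np.hypot(*(D-c).T).round(4),np.angle(np.exp(6j*a).mean())/6)
env.movel(over([.578,-.287],.26),velocity=.3); f=snap('wrist','w9'); st()
cv2.imwrite('pics/w9c.png',cv2.resize(f['frame'][40:240,180:460,::-1],None,fx=2.5,fy=2.5))
E
```

```text
dogs c [0.52854412 0.02105906] [0.0202 0.0201 0.0206 0.0203 0.0203 0.0202] -0.10587541720525921
 42.18 [ 0.6567 -0.3092  0.2604] F [ 0.7 -0.   0.6] T [-0.02  0.03 -0.04] gap 0.996
```

View pics/w9c.png

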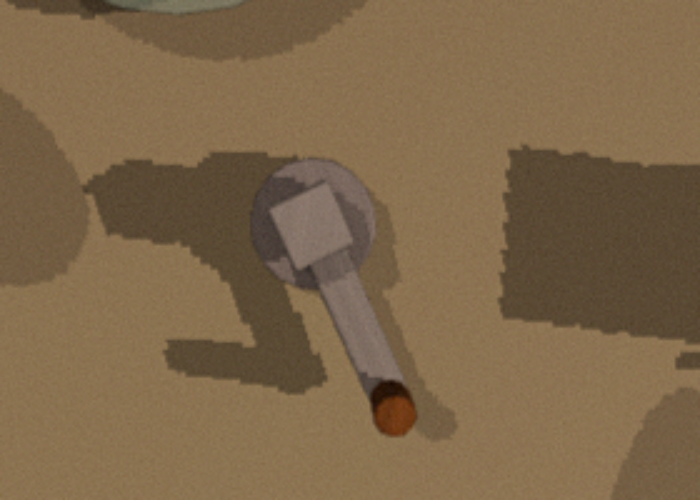

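The crop shows the crank boss with corners (271,211), (326,182), (354,241) and (298,270), and its knob at (395,412). Next: grip the boss.

```bash
python3 - <<'E'
from h import *
f=dict(np.load('pics/w9.npz'))
B=np.array([ray(f,(180+x/2.5,40+y/2.5),.066)[:2] for x,y in((271,211),(326,182),(354,241),(298,270))])
e=np.roll(B,-1,0)-B; print('sides',np.hypot(*e.T).round(4)); c=B.mean(0); ea=np.angle(np.exp(4j*np.arctan2(e[:,1],e[:,0])).mean())/4
k=ray(f,(180+395/2.5,40+416/2.5),.074)[:2]; d=k-c; kn=np.arctan2(d[1],d[0]); yc=ea+np.round((kn-ea)/(np.pi/2))*np.pi/2
hc=ray(f,(180+313/2.5,40+222/2.5),.028)[:2]
print('boss',c,'hub',hc,'knob',k,np.hypot(*d),'yaw edge',yc,'yaw knob',kn)
for tb in(yc+np.pi/2,yc-np.pi/2):
    tb=wrap(tb); j=kinematics.ik([*c,.04],q(tb)); print('grasp t',tb,None if j is None else j[5])
    for n in range(6):
        g=YC-.11+np.pi/6+n*np.pi/3; tt=tb+wrap(g-yc); jj=[kinematics.ik([*C,.086],q(tt+x)) for x in(0,1.75)]
        print('  place',round(tt,3),round(g-YC,2),[None if x is None else x[5].round(2) for x in jj])
E
```

```text
sides [0.0233 0.0237 0.0241 0.0237]
boss [ 0.57816768 -0.29617254] hub [ 0.57660947 -0.29640047] knob [ 0.65629039 -0.28529641] 0.07887615402855759 yaw edge 0.16694703226093313 yaw knob 0.13832950668642743
grasp t 1.7377433590558296 -2.391151609595601
  place 1.696 0.41 [np.float64(-1.88), np.float64(2.66)]
  place 2.744 1.46 [None, np.float64(1.61)]
  place 3.791 2.51 [np.float64(2.31), np.float64(0.56)]
  place 4.838 3.56 [np.float64(1.26), np.float64(-0.49)]
  place -0.398 4.6 [np.float64(0.22), np.float64(-1.53)]
  place 0.649 5.65 [np.float64(-0.83), np.float64(-2.58)]
grasp t -1.4038492945339633 0.7504410439941918
  place -1.445 0.41 [np.float64(1.26), np.float64(-0.49)]
  place -0.398 1.46 [np.float64(0.22), np.float64(-1.53)]
  place 0.649 2.51 [np.float64(-0.83), np.float64(-2.58)]
  place 1.696 3.56 [np.float64(-1.88), np.float64(2.66)]
  place -3.54 4.6 [None, np.float64(1.61)]
  place -2.492 5.65 [np.float64(2.31), np.float64(0.56)]
```

```bash
python3 - <<'E'
from h import *
c=np.array([.5775,-.2963]); t=-1.404
env.movel([*c,.2],velocity=.25,frame=q(t)); pick(c,t,.041)
env.movel([*c,.18],velocity=.15); st('lift')
env.movel([*C,.18],velocity=.2,frame=q(-1.445)); env.movel([*C,.112],velocity=.1,guard=10); st('above'); snap('side','side10'); snap('wrist','w10')
E
python3 -c "
import cv2,numpy as np
a=cv2.imread('pics/w10.png');b=cv2.imread('pics/side10.png')[170:310,190:400]
cv2.imwrite('pics/m10.png',np.hstack([cv2.resize(a,(400,300)),cv2.resize(b,(400,267))[:267] if 0 else cv2.resize(b,(400,300))]))"
```

```text
grip 47.07 [ 0.5776 -0.2964  0.0414] F [-0.9 -0.4  3.7] T [0.1  0.01 0.07] gap 0.286
lift 48.14 [ 0.5771 -0.296   0.1787] F [-0.6  0.6 -4.5] T [-0.03 -0.   -0.03] gap 0.287
above 50.73 [0.5278 0.0216 0.1126] F [ 0.   0.6 -3.8] T [ 0.04 -0.03 -0.02] gap 0.286
```

View pics/m10.png

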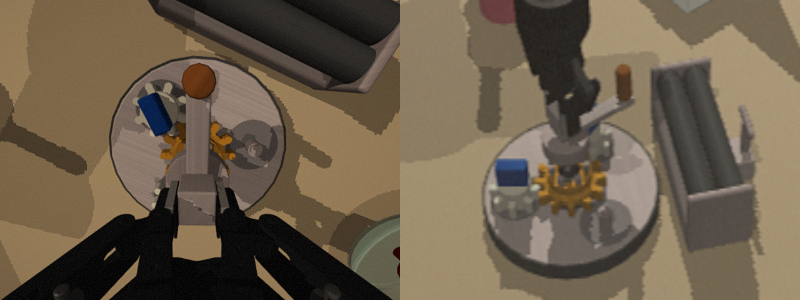

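The crank hangs over the wheel with its knob pointing away, clear of the gears. Seating it now.

```bash
python3 - <<'E'
from h import *
ok=seat(C,-1.445,.0873,push=12,dyaw=(0,.08,-.08,.16,-.16)); print(ok)
if ok: 
    env.movel([*C,.083],velocity=.02,guard=20); st()
snap('side','side11')
E
```

```text
(0, (0, 0)) 51.62 [0.5273 0.0217 0.0873] F [-2.   0.5  7.4] T [ 0.19  0.35 -0.05] gap 0.288
True
 51.83 [0.5276 0.0217 0.0873] F [-3.9 -0.   9. ] T [0.21 0.62 0.07] gap 0.288
```

```bash
python3 - <<'E'
from h import *
env.close_gripper(120); j=monitor.sense()['joints'].copy(); y0=yaw_now()
env.movel([*C,.0872],velocity=.02)
j=monitor.sense()['joints'].copy(); st('start')
for i in range(1,37):
    j[5]-=.05; env.set_joints(j); s=monitor.sense(); T=s['ft_torque'][2]
    if i%4==0 or abs(T)>.9: print(i,round(wrap(yaw_now()-y0),3),s['ft_torque'].round(2),s['contact_force'].round(1),s['position'].round(4),round(s['clock'],1))
    if abs(T)>1.1: break
f=snap('side','side12'); st()
E
```

```text
start 52.34 [0.5279 0.0216 0.0875] F [ 0.3 -0.7  2.9] T [ 0.1  -0.02 -0.26] gap 0.281
4 0.197 [-0.63 -0.36 -0.28] [ 1.6 -2.1 -0.2] [0.5281 0.0214 0.0875] 53.3
8 0.398 [-0.98 -0.4  -0.26] [ 1.5 -5.1  1.7] [0.528  0.0213 0.0876] 54.3
12 0.598 [-1.05 -0.32 -0.21] [ 1.8 -5.5  1.1] [0.528  0.0213 0.0875] 55.3
16 0.798 [-1.1  -0.3  -0.29] [ 1.  -6.6  1.4] [0.528  0.0212 0.0876] 56.3
20 0.998 [-1.2  -0.24 -0.26] [ 0.8 -6.1  1.1] [0.528  0.0211 0.0876] 57.3
24 1.198 [-1.31 -0.26 -0.3 ] [ 1.5 -6.4  2. ] [0.528  0.021  0.0876] 58.3
28 1.398 [-1.37 -0.25 -0.26] [ 1.9 -6.6  1.7] [0.528  0.021  0.0876] 59.3
32 1.598 [-1.46 -0.3  -0.27] [ 1.5 -7.3  1.9] [0.528  0.0209 0.0875] 60.3
36 1.795 [-1.69 -0.29 -1.44] [ 1.6 -9.   0.1] [0.5281 0.0208 0.0876] 61.3
 61.39 [0.5281 0.0208 0.0876] F [ 1.1 -8.2  0.3] T [-1.66 -0.21 -1.43] gap 0.279
```

Torque jumped from 0.27 to 1.43 N m after about 1.75 rad of winding. I predicted 1.61 rad plus the dog lash, so this is the stop. Releasing and checking.

```bash
python3 - <<'E'
from h import *
env.release(); env.hold(.2); p=monitor.sense()['position']; env.movel([*p[:2],.25],velocity=.15)
t=YC+np.pi/2; env.movel(over(C,.27),velocity=.2,frame=q(t)); f=snap('wrist','w13'); print('wheel',wheel(f)); d=snap('side','side13'); st()
a=cv2.resize(f['frame'][0:240,190:450,::-1],(433,400)); b=cv2.resize(d['frame'][170:470,190:460,::-1],(360,400)); cv2.imwrite('pics/m13.png',np.hstack([a,b]))
E
```

```text
wheel (np.float64(-0.06736404623828655), np.float64(0.8190380769914415), np.int64(112))
 64.62 [ 0.6058 -0.0015  0.2699] F [ 0.2 -0.9  0. ] T [0.08 0.   0.01] gap 0.999
```

View pics/m13.png

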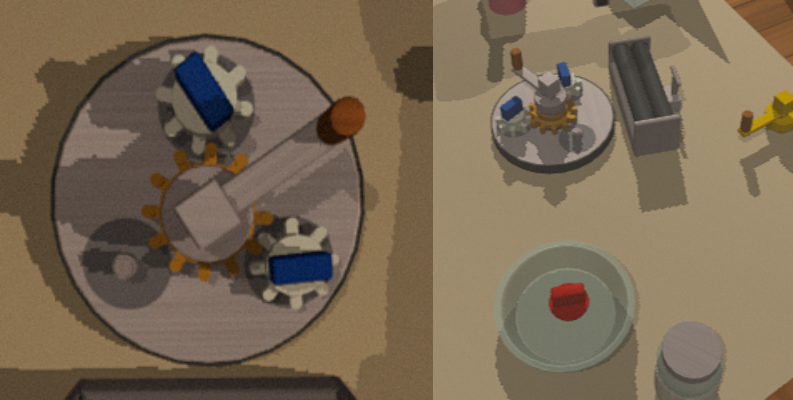

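The wheel phase reads -0.067, and the stop at 1.5 rad corresponds to -0.071, so it is at the stop. Gears, crank and plug are all in place.

```bash
python3 -c "
from h import *
job.hand_in(); st()"
```

```text
the job is handed in; nothing more can be done
the job is handed in; nothing more can be done
```

The gear case is put together and the crank is wound to its stop. I handed the job in at about 65 s on the robot's clock; no verdict was reported.

- **Plug:** I twisted it 35° and back while drawing it up inside the bore, then set it in the pie dish. The last side picture shows it standing there.
- **Gears:** Only two gears were there; no third showed in any picture. They went onto spindles 1 and 2, meshing with the wheel, and both reached the floor to within 0.3 mm at the first try.
- **Crank:** The silver crank went home at the first try, at the expected height. I wound it counter-clockwise until the torque jumped from about 0.3 to 1.4 N m.
- **Last picture:** The wheel reads -0.067 rad, known only to within whole 30° tooth steps. The stop at 1.5 rad would read -0.071, and about 1.75 rad of winding fits too. Gears and crank are fitted, and the gripper is open and clear.

No last check failed. One mismatch along the way: camera distances came out about 2% short on the case (spindle radius 62.4 mm instead of 63.7), so I placed the gears from the given sizes. I left the yellow crank and the other things alone. I noticed nothing being knocked aside.

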